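# Turn the heel block over and hold it in the drilling jig's corner

## Task

The guitar heel block lies slot down on the bench: turn it over so that its slot faces up, and press it home in the corner of the drilling jig, flat on the bed, with its long side flush against the long fence and an end against the short fence. Finish still holding it with the fingers, pressed firmly (about 10 newtons) against both fences at once, ready for drilling: do not let go. Leave the other things on the bench where they are.

Things in the scene. Friction and masses are not known exactly. Their poses are not given: they have to be found in the camera images.
- block: the heel block: dark wood, 72 mm long (x) x 54 wide (y) x 30 thick (z), 60 to 110 g, origin at its middle. Its large +z face is plain; its large -z face has a slot 18 mm wide, 10 mm deep, down the middle of its whole length. Starts flat on the table slot down (z up); turned over, its z points down. Sides and ends are flat and can be gripped; it can stand by itself on a 54 x 30 mm end
- jig: the fixed drilling jig: a plywood bed 180 (x) x 160 (y) mm, 18 mm thick, screwed to the table, which carries two low aluminium fences along its +x and +y sides. Bed and fences are waxed, so the block slides easily on them (friction about 0.25). Origin at the centre of its underside on the table; z up
- corner (a point): the inner corner: where the inner faces of both fences meet the bed's top, 18 mm above the table; axes as the jig's. The long fence's inner face runs from here to -x, the short fence's to -y. Home with its long side on the long fence, the turned block's middle is 36 mm to -x, 27 mm to -y and 15 mm above this point; either end of the block may meet the short fence
- fence_long: the long fence: fixed rigid aluminium bar 128 mm long (x), 18 mm wide, 10 mm high above the bed, so the block stands 20 mm higher than it; origin centre of its underside on the bed; inner face 9 mm to -y
- fence_short: the short fence: fixed rigid aluminium bar 85 mm long (y), 18 mm wide, 10 mm high above the bed; origin centre of its underside on the bed; inner face 9 mm to -x
- file: bystander, leave alone: small file lying flat: dark steel blade, round wooden handle 20 mm thick, 210 mm long in all; origin on the table under its middle, x along it
- pencil: bystander, leave alone: red pencil lying flat, 158 mm long, 8 mm thick; origin on the table under its middle, x along it
- offcut: bystander, leave alone: thin flat offcut of dark wood 100 x 34 x 12 mm; origin centre of its underside
- carved: bystander, leave alone: wooden cube, 85 mm; origin centre of its underside
- can: bystander, leave alone: upright blue can, 52 mm across, 190 mm tall; origin centre of its underside
- hammer: bystander, leave alone: hammer lying flat, 240 mm long; origin on the table under it
- tape: bystander, leave alone: ring-shaped roll of tape lying flat, 90 mm across, 24 mm high; origin centre of its underside
Mind the look-alikes: they are no part of the job. Several things have the shape of the block; the one meant has the colours described above.

How it is judged (in metres and radians):
On the way:
1. the block is turned over, slot up (angle between block's own z axis and vertical above 2.9 rad), for 0.2 s.
At the end, for the whole second after the job is handed in: The block is slot up (within 5 degrees), its long side along the long fence within 2.5 degrees, its middle within 3 mm of the home place in all three directions, at rest, touched by the fingers with over 2 N, and pressing on each of the two fences with over 2 N throughout the last second (angle between block's own z axis and vertical above 3.05 rad and angle between the x axis of block and the x axis of corner, either way round below 0.045 rad and x of block in the frame of corner between -0.039 and -0.033 m and y of block in the frame of corner between -0.03 and -0.024 m and z of block in the frame of corner between 0.012 and 0.018 m and contact force between block and fence_long above 2 N and contact force between block and fence_short above 2 N and contact force between the fingers and block above 2 N and linear speed of block below 0.01 m/s); the arm keeps its last pose, push and grip.
It fails at once if a bystander (file, pencil, offcut, carved, can, hammer, tape) is moved more than 30 mm (distance of any of file, pencil, offcut, carved, can, hammer, tape from where it was at the start of the episode above 0.03 m).
It also fails if it takes over 72 s, if anything falls off the work surface, if the arm or the gripper's body presses on something with over 40 N, if the wrist force passes 120 N, or if a joint passes its speed limit or range.

## Robot

A 7-joint arm with a two-finger parallel gripper is mounted at the origin on the work surface. World frame = base frame: x ahead of the robot, y to its left, z up, the work surface at z = 0. Lengths are in m, angles in degrees, forces in N, time in s.
With the tool pointing down it reaches from about 0.425 to 1.025 m from the base axis. Payload 9.4 kg.
Tool frame: the origin (TCP) lies midway between the tips of the shut fingers; the grasp point (between the pads) lies 19 mm behind it; y points along the fingers, x is the direction in which the jaws open and shut, and the axes are right-handed (so a half turn about y gives the same grasp; the last joint's range is limited). The gripper opens to 85 mm and grips with 20 to 120 N. Pads are 22 mm wide; open, the fingers measure 114 mm over their backs; the gripper's body (76 mm by 85 mm) begins 54 mm behind the grasp point. The pads swing forward as they close: fully open they stand 13 mm farther back than shut.
Start: joints at [71.809, 34.337, -0.143, 91.639, 0.103, 54.024, -4.572], TCP at [0.173, -0.704, 0.231] pointing down, gripper open.
Joint ranges: [-147.43, 147.43], [-19.82, 112.94], [-74.19, 73.91], [6.32, 146.72], [-59.91, 239.91], [6.04, 106.73], [-150.56, 150.56]. Speed limits (degrees/s): [127.2, 127.2, 172.46, 172.46, 180, 180, 180].

## Interface

Orientations are given as [roll, pitch, yaw] about the fixed x, y, z axes, in that order (R = Rz(yaw) Ry(pitch) Rx(roll)).
In Python, from station import bot gives the robot as it stands.
- The arm moves only by the tool play_rows, never from a script. Its argument "rows" is a list that holds one entry, the list of rows, each a list of 5 numbers: the closure in counts, from 0 (fully open) to 255 (shut), then the shift along the tool's x, y, z in cm, then the turn about the tool's y in degrees. In form: [[[fingers, dx, dy, dz, turn], ...]]. A call has 1 to 8 rows; each row shifts and turns the commanded pose from where the row before left it, along the tool's axes as they then stand; what a row does not reach is not made up. A row lasts 1/8 s, in which the tool goes at most 62.5 mm and 10.7 degrees, less where a joint would pass 70% of its speed; a pose out of reach is approached as far as the arm can. A call with a gripper value outside its range is refused whole. The fingers move at their own pace and stop on an object; the grip force is fixed at half the most. Time passes only in rows, so rows that do not move let the fingers close. It gives the time, the measured TCP pose, the force and the opening at its end, in the units of the state.
- bot.state(): the state, without advancing time (a new reading comes with each control period).
- bot.snapshot(name): name is "scene" or "side" or "wrist"; returns a dict with "image" (400x640x3 uint8, blue, green, red), "K" (3x3 intrinsics, pixels), "rvec" (rotation vector, rad) and "tvec" (3), from world to camera coordinates, as OpenCV has them; the wrist camera has in their place "hand_eye" (4x4, takes a point from camera to tool coordinates, whose origin is the TCP and whose axes are the tool frame's). Camera axes: x right, y down, z forward; pixel columns grow to the right and rows downward; lengths in m; the calibration is good to about 2 mm. A picture is of the moment at which its call begins: read the wrist's pose just before it. There is no depth.
- bot.sign_off(): hands the job in, once; it reports no verdict.
The state is a dict: "time": time; "joint_pos": joint angles; "qvel": joint speeds; "joint_torque": joint torques, N m; "tool_pos": TCP position; "ee_rot": TCP orientation; "ft_force": force on the tool from outside, world axes, zero at the start; "moment": the same for the moment, N m; "gripper_width": finger opening in m.
Only numpy, scipy, OpenCV 4.12 (cv2) and the standard library are available. Lean on these libraries where they do the work, as an engineer would, in place of code of your own. Each camera call takes 0.05 s, during which the arm holds its last target. There are 200 camera calls.

## Working session

There is one attempt and no reset: what is moved stays moved. The work goes in short steps, Python scripts to look and compute and a tool call to move; the robot and the scene stay as the last step left them, time stands still between calls to the robot, and variables do not carry over. Pictures are saved under pics/ and viewed, on a budget of 10 in all, crops included, one or two more only if the job needs it, and the job is handed in when it is done.

Besides the shell and the picture viewer there is one more tool, called in YAML: its name, and indented under it one key for each argument. play_rows: Moves the arm, as the interface text tells. Its arguments: {"type":"object","properties":{"rows":{"type":"array"}},"required":["rows"]}

```bash
mkdir -p pics; ls; python3 - <<'E'
from station import bot
import cv2,pickle
print(bot.state())
for n in("scene","side"):
    s=bot.snapshot(n);cv2.imwrite(f"pics/{n}0.png",s["image"]);pickle.dump(s,open(f"{n}.pkl","wb"));print(n,s["K"],s["rvec"],s["tvec"])
E
```

```text
pics
{'time': 0.0, 'joint_pos': array([71.81055249, 34.38579575, -0.14490246, 91.67964225,  0.10415171,
       54.02484059, -4.57147163]), 'qvel': array([-0.00408798, -0.03212571, -0.12042476,  0.034158  , -0.03430417,
       -0.0521709 ,  0.01382248]), 'joint_torque': array([-8.85583404e-05, -7.76460171e+01,  1.56464539e+00, -2.58008069e+01,
        1.23318445e-02,  8.93213844e-03,  2.57233842e-05]), 'tool_pos': array([ 0.17273365, -0.70364297,  0.23040908]), 'ee_rot': array([-9.00095330e+01,  8.96761357e-02, -7.62011372e+01]), 'ft_force': array([0.16405168, 0.5078666 , 0.73738327]), 'moment': array([ 0.01201047, -0.00555794, -0.00880893]), 'gripper_width': 0.08538464592938032}
scene [[514.21276438   0.         316.27431372]
 [  0.         514.21276438 202.70033634]
 [  0.           0.           1.        ]] [ 0.83256686  2.64312777 -0.960382  ] [ 0.45219094 -0.21882424  1.6679447 ]
side [[476.18654732   0.         326.94382803]
 [  0.         476.18654732 200.6231823 ]
 [  0.           0.           1.        ]] [ 2.38087584 -0.4147258   0.16007765] [-0.55489866  0.18711557  1.2020008 ]
```

View pics/scene0.png

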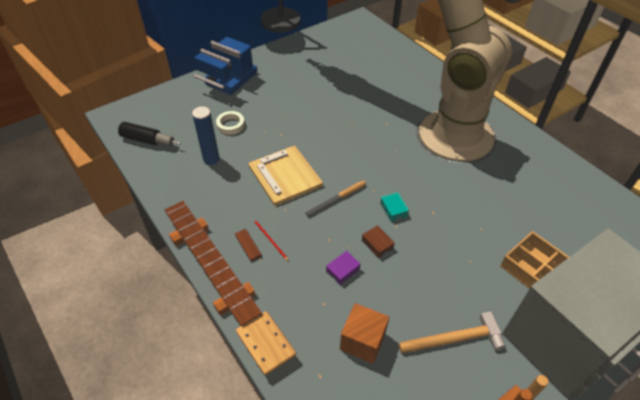

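View pics/side0.png

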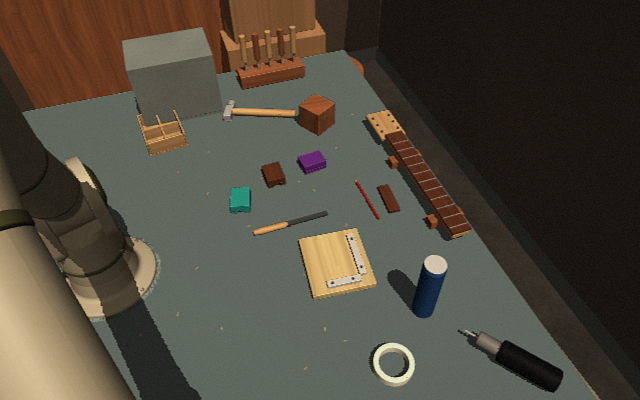

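Candidates shaped like the block, in scene and (side) pixels:
- Teal at 395,207 (240,199)
- Purple at 344,266 (312,161)
- Dark brown at 378,240 (273,174)
- Thin brown offcut at 248,245 (388,198)

The dark wood one at (378,240) fits: right colour, thick, and short. I'll confirm it in an enlarged crop.

```bash
python3 - <<'E'
import cv2,numpy as np
a=cv2.imread("pics/scene0.png")[140:270,240:420];b=cv2.imread("pics/side0.png")[150:310,220:390]
a=cv2.resize(a,None,fx=4.0,fy=4.0,interpolation=cv2.INTER_CUBIC)[:, :]
b=cv2.resize(b,None,fx=3.25,fy=3.25,interpolation=cv2.INTER_CUBIC)
a=cv2.resize(a,(400,289)) if 0 else a
# side crop only + block scene
c=cv2.imread("pics/scene0.png")[220:265,355:400]; c=cv2.resize(c,(240,240),interpolation=cv2.INTER_CUBIC)
out=np.zeros((520,800,3),np.uint8); out[:,:552]=b[:520,:552]; out[:240,555:795]=c
d=cv2.imread("pics/scene0.png")[143:206,246:326]; d=cv2.resize(d,(240,189),interpolation=cv2.INTER_CUBIC); out[250:439,555:795]=d
cv2.imwrite("pics/crop1.png",out)
E
```

```text
(no output)
```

View pics/crop1.png

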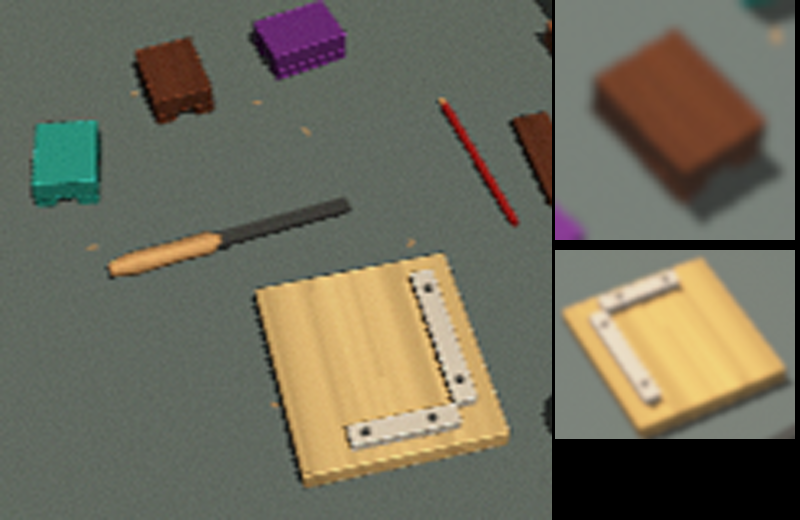

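The crop confirms it. The brown piece at scene (378,240) has the slot showing at its end. The teal and purple pieces are look-alikes, and both fences sit inset from the bed's edges. Next is a coarse localisation, then a closer look with the wrist camera.

```bash
cat > h.py <<'E'
import cv2,numpy as np
from scipy.spatial.transform import Rotation as Ro
from station import bot
def Rt(st): return Ro.from_euler('xyz',st["ee_rot"],degrees=True).as_matrix()
def cam(s,st=None):
    if "rvec" in s:
        R=cv2.Rodrigues(s["rvec"])[0]; return R.T,(-R.T@np.ravel(s["tvec"]))
    H=np.array(s["hand_eye"]);R=Rt(st);return R@H[:3,:3],R@H[:3,3]+st["tool_pos"]
def cast(px,z,s,st=None):
    R,c=cam(s,st);px=np.atleast_2d(px).astype(float)
    d=np.c_[px,np.ones(len(px))]@np.linalg.inv(s["K"]).T@R.T
    return (c+d*((z-c[2])/d[:,2])[:,None])[:,:2]
def proj(P,s,st=None):
    R,c=cam(s,st);q=(np.atleast_2d(P)-c)@R@np.asarray(s["K"]).T;return q[:,:2]/q[:,2:]
def blobs(m,amin=60):
    return [c for c in cv2.findContours(m.astype(np.uint8),cv2.RETR_EXTERNAL,cv2.CHAIN_APPROX_NONE)[0] if cv2.contourArea(c)>amin]
def brown(im):
    h,s,v=cv2.split(cv2.cvtColor(im,cv2.COLOR_BGR2HSV));return (((h<14)|(h>174))&(s>100)&(v<150)&(v>20))
def wood(im):
    h,s,v=cv2.split(cv2.cvtColor(im,cv2.COLOR_BGR2HSV));return ((h>12)&(h<30)&(s>60)&(v>120))
E
python3 - <<'E'
from h import *
import pickle
for n,bw,jw in(("scene",(355,220,400,265),(240,135,330,210)),("side",(255,155,292,192),(290,220,385,305))):
    s=pickle.load(open(n+".pkl","rb"));im=s["image"]
    for nm,f,w,z in(("block",brown,bw,.018),("jig",wood,jw,.018)):
        m=f(im)*0;x0,y0,x1,y1=w;m[y0:y1,x0:x1]=f(im)[y0:y1,x0:x1]
        c=max(blobs(m),key=cv2.contourArea);M=cv2.moments(cv2.convexHull(c))
        ctr=(M["m10"]/M["m00"],M["m01"]/M["m00"])
        print(n,nm,cv2.contourArea(c),ctr,cast(ctr,z,s))
        q=cv2.approxPolyN(c,4 if nm=="jig" else 6).reshape(-1,2)
        W=cast(q,z,s);print(q.tolist(),W.round(3).tolist(),np.linalg.norm(W-np.roll(W,-1,0),axis=1).round(3))
E
```

```text
scene block 503.0 (377.68137715179967, 240.9017214397496) [[0.48542329 0.19053768]]
[[393, 242], [391, 248], [378, 257], [363, 239], [363, 234], [377, 226]] [[0.454, 0.217], [0.471, 0.229], [0.518, 0.231], [0.514, 0.163], [0.503, 0.15], [0.455, 0.151]] [0.021 0.046 0.068 0.017 0.048 0.066]
scene jig 2065.0 (284.42983323446043, 173.67470832509392) [[ 0.5565836  -0.15908118]]
[[324, 183], [273, 204], [246, 163], [295, 144]] [[0.482, -0.061], [0.647, -0.079], [0.628, -0.263], [0.46, -0.247]] [0.166 0.185 0.169 0.187]
side block 386.0 (273.3221060782036, 174.42237708091366) [[0.48723993 0.18629523]]
[[284, 175], [285, 183], [268, 188], [262, 171], [262, 165], [278, 161]] [[0.516, 0.173], [0.51, 0.141], [0.458, 0.138], [0.459, 0.212], [0.466, 0.237], [0.516, 0.237]] [0.033 0.052 0.074 0.026 0.05  0.064]
side jig 3785.5 (336.35836762688615, 263.28858024691357) [[ 0.55226133 -0.17438857]]
[[378, 286], [314, 300], [298, 239], [356, 227]] [[0.624, -0.271], [0.465, -0.255], [0.484, -0.068], [0.643, -0.082]] [0.16  0.188 0.16  0.19 ]
```

play_rows:
  rows:
    - [[0,-2,-3,2,0],[0,-3.5,-3,4,0],[0,-3.8,-1.5,4.4,0],[0,-3.8,-1.5,4.4,0],[0,-3.8,-1,4.4,0],[0,-3.8,-1,4.4,0],[0,-3.8,-1,4.4,0],[0,-3.8,0,4.4,0]]

```text
time: 1.1
tool_pos: [0.4211, -0.3504, 0.352]
ee_rot: [-90.0, -0.1, -76.2]
ft_force: [1.0, -0.8, -0.6]
gripper_width: 0.0855
```

play_rows:
  rows:
    - [[0,-3.8,0,4.4,0],[0,-3.8,0,4.4,0],[0,-3.8,0,4.4,0],[0,-3.8,0,4.2,0],[0,0,0,0,0],[0,0,0,0,0]]

```text
time: 1.85
tool_pos: [0.5523, -0.1632, 0.3508]
ee_rot: [-90.1, -0.0, -76.2]
ft_force: [1.4, -0.8, -0.2]
gripper_width: 0.0852
```

```bash
python3 - <<'E'
from h import *
import pickle
st=bot.state();s=bot.snapshot("wrist");print(st["tool_pos"],st["ee_rot"],st["joint_pos"],s["K"],s["hand_eye"])
cv2.imwrite("pics/w1.png",s["image"]);pickle.dump((s,st),open("w1.pkl","wb"))
E
```

```text
[ 0.55233774 -0.16324578  0.35084172] [-9.00677277e+01 -1.70633796e-03 -7.61949023e+01] [ 18.96309282  17.68681663 -10.88419177 102.63547479   3.82618619
  60.09390612 -69.52634413] [[308.46598555   0.         321.30070278]
 [  0.         308.46598555 203.14084033]
 [  0.           0.           1.        ]] [[ 9.99999714e-01  7.52995154e-04 -7.28668583e-05  2.36594308e-04]
 [ 3.01799493e-04 -3.08757318e-01  9.51140803e-01 -1.41521430e-01]
 [ 6.93706240e-04 -9.51140553e-01 -3.08757457e-01  8.00294458e-02]
 [ 0.00000000e+00  0.00000000e+00  0.00000000e+00  1.00000000e+00]]
```

View pics/w1.png

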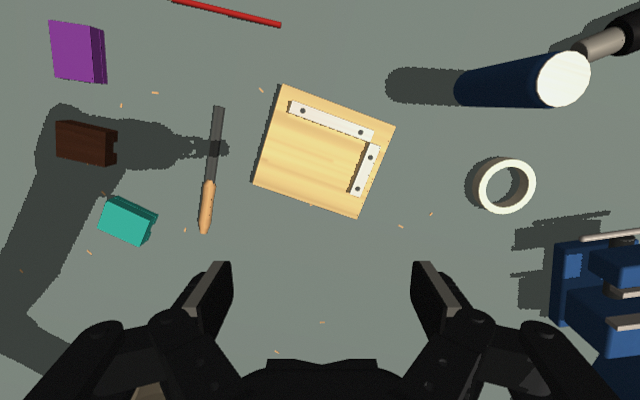

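The wrist view shows the block at (86,143) and the jig quad at about (281,84), (395,125), (358,218), (250,184). The long fence runs (290,103)-(372,138) and the short fence (375,146)-(355,193). Teal is at (127,220), purple at (78,52).

```bash
cat > jig.py <<'E'
from h import *
import pickle
def fences(s,st,w):
    im=s["image"];h,sa,v=cv2.split(cv2.cvtColor(im,cv2.COLOR_BGR2HSV))
    m=((sa<45)&(v>165)).astype(np.uint8);k=np.zeros_like(m);x0,y0,x1,y1=w;k[y0:y1,x0:x1]=1
    m=cv2.morphologyEx(m*k,cv2.MORPH_CLOSE,np.ones((3,3),np.uint8))
    out=[]
    for c in blobs(m,100):
        W=cast(c.reshape(-1,2),.028,s,st)*1000
        (cx,cy),(a,b),t=cv2.minAreaRect(W.astype(np.float32))
        if a<b:a,b,t=b,a,t+90
        out.append((a,b,cx,cy,(t+90)%180-90))
    return sorted(out,reverse=True)
E
python3 - <<'E'
from jig import *
s,st=pickle.load(open("w1.pkl","rb"));im=s["image"]
for f in fences(s,st,(255,75,400,220)):print("fence L W cx cy ang",np.round(f,2))
m=wood(im);m[:75]=0;m[225:]=0;m[:,:240]=0;m[:,400:]=0
c=max(blobs(m),key=cv2.contourArea);W=cast(cv2.convexHull(c).reshape(-1,2),.018,s,st)*1000
print("bed",cv2.minAreaRect(W.astype(np.float32)))
m=brown(im)*1;m[:105]=0;m[175:]=0;m[:,130:]=0
c=max(blobs(m),key=cv2.contourArea);q=cv2.approxPolyN(c,6).reshape(-1,2);print(q.tolist());print((cast(q,.03,s,st)*1000).round(1).tolist())
E
```

```text
fence L W cx cy ang [ 174.     81.91  589.12 -188.21   50.81]
bed ((554.0372314453125, -163.27252197265625), (179.1995849609375, 161.61538696289062), 84.0514144897461)
[[116, 130], [116, 163], [102, 166], [56, 156], [56, 121], [71, 120]]
[[521.3, 138.4], [471.6, 136.5], [461.9, 156.9], [460.9, 224.4], [513.5, 223.4], [520.2, 202.3]]
```

play_rows:
  rows:
    - [[0,0,0,0,-9.6],[0,0,0,0,-9.6],[0,0,0,0,-9.6],[0,0,0,0,-9.6],[0,0,0,0,-9.5],[0,0,0,0,-9.5],[0,0,0,0,-9.5],[0,0,0,0,-9.3]]

```text
time: 2.9
tool_pos: [0.5518, -0.1648, 0.3512]
ee_rot: [-90.0, 0.0, 0.1]
ft_force: [0.3, -0.0, -0.5]
gripper_width: 0.0853
```

play_rows:
  rows:
    - [[0,-1,1,4.5,0],[0,-1,1,4.5,0],[0,-1,1,4.5,0],[0,-1,1,4.5,0],[0,-1,1,4.5,0],[0,-1,1,4.5,0],[0,-0.5,0,2,0],[0,0,0,0,0]]

```text
time: 3.9
tool_pos: [0.4875, 0.127, 0.2913]
ee_rot: [-90.0, -0.0, 0.0]
ft_force: [-0.2, -1.0, 0.4]
gripper_width: 0.0856
```

```bash
python3 - <<'E'
from h import *
import pickle
st=bot.state();s=bot.snapshot("wrist");print(st["tool_pos"],st["ee_rot"],st["joint_pos"].round(1))
im=s["image"];pickle.dump((s,st),open("w2.pkl","wb"))
for c in blobs(brown(im),300):
    q=cv2.approxPolyN(c,6).reshape(-1,2);print(cv2.contourArea(c),q.tolist(),(cast(q,.03,s,st)*1000).round(1).tolist())
print(cam(s,st)[1]);cv2.imwrite("pics/w2.png",im)
E
```

```text
[0.48750041 0.12703383 0.2913427 ] [-9.00167449e+01 -2.35399884e-03  3.65458327e-02] [  4.5  17.6 -32.7 114.6  12.1  51.1 -34.7]
321.0 [[556, 307], [560, 308], [554, 327], [528, 320], [530, 308], [534, 307]] [[850.6, -92.4], [857.2, -94.3], [856.2, -129.7], [812.4, -116.5], [810.9, -94.3], [816.7, -92.5]]
1467.5 [[522, 218], [530, 221], [511, 279], [492, 278], [488, 273], [504, 218]] [[768.5, 54.0], [780.6, 49.5], [771.8, -43.2], [743.1, -41.5], [735.7, -33.1], [743.4, 54.0]]
421.0 [[602, 157], [595, 181], [577, 181], [564, 177], [564, 173], [568, 157]] [[856.0, 139.4], [855.7, 107.2], [831.6, 107.1], [812.8, 112.6], [811.5, 118.0], [811.5, 139.4]]
7343.0 [[639, 227], [597, 348], [575, 348], [562, 332], [629, 101], [639, 99]] [[936.1, 40.7], [935.5, -170.7], [899.9, -170.8], [871.2, -139.3], [869.8, 209.1], [881.5, 211.5]]
2400.5 [[342, 86], [341, 144], [301, 144], [300, 136], [299, 106], [299, 86]] [[513.6, 226.0], [513.9, 155.8], [462.2, 155.8], [461.1, 165.9], [460.6, 202.6], [461.0, 225.9]]
[0.48830035 0.20624637 0.43284006]
```

View pics/w2.png

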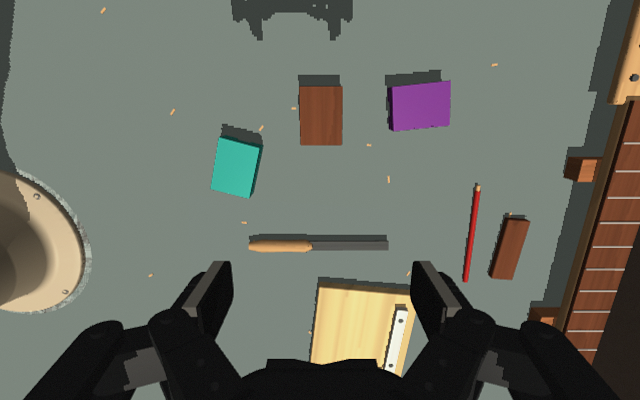

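The camera sits right above the block. Its top spans x 461–514 mm and y 156–226 mm (53 x 70, fits), yaw about 0, middle near (0.4875, 0.191). I'll grip its -y end across the 54 mm width, lift, and ease the grip so the other end swings down.

play_rows:
  rows:
    - [[0,0,4,3.1,0],[0,0,6,0,0],[0,0,6,0,0],[0,0,6,0,0],[0,0,4,0,0],[0,0,2.3,0,0],[0,0,0.5,0,0],[0,0,0,0,0]]

```text
time: 4.95
tool_pos: [0.4883, 0.1571, 0.0036]
ee_rot: [-90.0, -0.0, -0.1]
ft_force: [-0.8, 0.4, 0.8]
gripper_width: 0.0855
```

play_rows:
  rows:
    - [[100,0,0,0,0],[100,0,0,0,0],[100,0,0,0,0],[100,0,0,0,0],[100,0,0,0,0],[100,0,0,0,0]]

```text
time: 5.7
tool_pos: [0.4884, 0.158, 0.0046]
ee_rot: [-90.0, -0.1, -0.0]
ft_force: [-0.8, -1.3, 9.8]
gripper_width: 0.0531
```

play_rows:
  rows:
    - [[110,0,-0.5,0,0],[110,0,-1,0,0],[110,0,-2,0,0],[110,0,-2,0,0],[110,0,0,0,0],[110,0,0,0,0]]

```text
time: 6.45
tool_pos: [0.4878, 0.1579, 0.0582]
ee_rot: [-90.0, -0.0, -0.0]
ft_force: [-0.4, -0.1, -1.1]
gripper_width: 0.0526
```

```bash
python3 - <<'E'
from h import *
s=bot.snapshot("side");w=bot.snapshot("wrist");print(bot.state()["ft_force"])
a=cv2.resize(s["image"][120:220,220:340],(480,400),interpolation=cv2.INTER_CUBIC)
b=w["image"][180:400,170:470]
o=np.zeros((400,780,3),np.uint8);o[:,:480]=a;o[:220,480:780]=b;cv2.imwrite("pics/g1.png",o)
E
```

```text
[-0.47267544  0.09810055 -1.81329113]
```

View pics/g1.png

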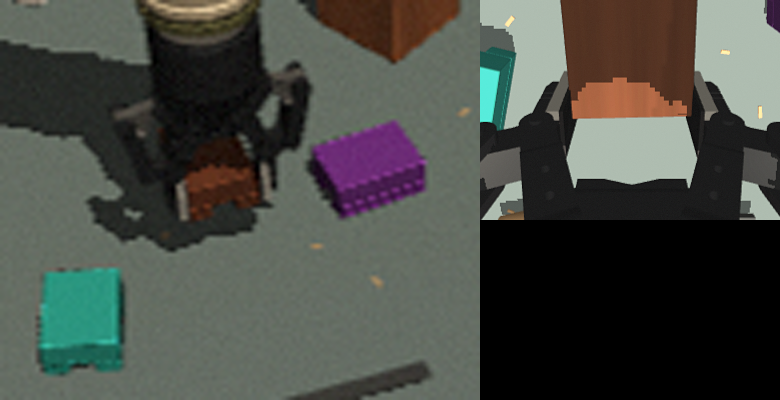

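The block is lifted and held flat by its -y end: its plain top fills the wrist crop from (565,0) to (695,118). Now I'll loosen in small steps and track the tilt from the brown area.

play_rows:
  rows:
    - [[100,0,0,0,0],[98,0,0,0,0],[97,0,0,0,0],[96,0,0,0,0],[96,0,0,0,0],[96,0,0,0,0]]

```text
time: 7.3
tool_pos: [0.4878, 0.1581, 0.0583]
ee_rot: [-90.0, -0.0, -0.0]
ft_force: [-0.5, 0.4, -1.7]
gripper_width: 0.0533
```

```bash
cat > tilt.py <<'E'
from h import *
s=bot.snapshot("wrist");im=s["image"];h,sa,v=cv2.split(cv2.cvtColor(im,cv2.COLOR_BGR2HSV))
m=((h<14)|(h>174))&(sa>70)&(v>15);m[:,:230]=0;m[:,410:]=0;m[330:]=0
c=max(blobs(m),key=cv2.contourArea);print(cv2.boundingRect(c),cv2.approxPolyN(c,6).reshape(-1,2).tolist(),bot.state()["gripper_width"],bot.state()["ft_force"].round(2))
E
python3 tilt.py
```

```text
(246, 126, 144, 174) [[389, 131], [382, 296], [261, 299], [246, 135], [262, 129], [373, 126]] 0.053168793388213446 [-0.02  0.21 -1.44]
```

play_rows:
  rows:
    - [[95,0,0,0,0],[95,0,0,0,0],[94,0,0,0,0],[94,0,0,0,0]]

```text
time: 7.85
tool_pos: [0.4878, 0.1581, 0.0582]
ee_rot: [-90.0, 0.0, -0.0]
ft_force: [0.5, -1.0, -0.8]
gripper_width: 0.0537
```

```bash
python3 tilt.py
```

```text
(246, 126, 144, 174) [[389, 132], [382, 297], [260, 299], [246, 135], [261, 129], [374, 126]] 0.054157517830052626 [ 0.25 -0.6  -0.96]
```

play_rows:
  rows:
    - [[93,0,0,0,0],[93,0,0,0,0],[92,0,0,0,0],[92,0,0,0,0]]

```text
time: 8.4
tool_pos: [0.4878, 0.1581, 0.0583]
ee_rot: [-90.0, 0.0, -0.0]
ft_force: [-0.2, 0.0, 0.2]
gripper_width: 0.0545
```

```bash
python3 tilt.py
```

```text
(278, 131, 98, 124) [[367, 132], [376, 137], [368, 254], [320, 254], [281, 253], [277, 131]] 0.05439334792960591 [-0.44 -0.05 -0.11]
```

```bash
python3 - <<'E'
from h import *
st=bot.state();w=bot.snapshot("wrist");s=bot.snapshot("side")
print((cast([[281,253],[368,254],[376,137],[277,131]],.03,w,st)*1000).round(1).tolist())
a=cv2.resize(s["image"][130:210,230:330],(500,400),interpolation=cv2.INTER_CUBIC);b=w["image"][100:320,200:440]
o=np.zeros((400,740,3),np.uint8);o[:,:500]=a;o[:220,500:]=b;cv2.imwrite("pics/g2.png",o)
E
```

```text
[[464.1, 150.2], [517.3, 149.6], [518.3, 219.9], [464.8, 223.0]]
```

View pics/g2.png

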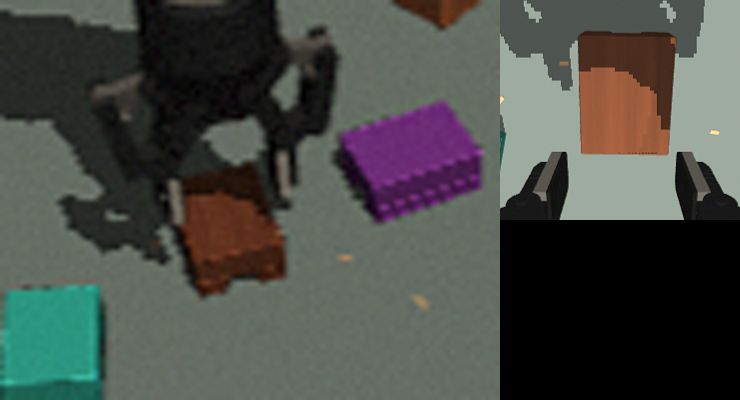

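The picture shows the block dropped flat again: top corners cast to x 464–518 mm and y 150–222 mm, slot down, nothing else touched. So one count spans the pivot range. I'll retry with a smaller pad overlap at the end edge and finer (fractional) steps.

play_rows:
  rows:
    - [[0,0,0,0,0],[0,0.3,0,-0.5,-0.5],[0,0,0,-0.5,0],[0,0,2.2,0,0],[0,0,2.2,0,0],[97,0,0,0,0],[97,0,0,0,0],[97,0,0,0,0]]

```text
time: 9.55
tool_pos: [0.4911, 0.1481, 0.015]
ee_rot: [-90.0, -0.0, 0.5]
ft_force: [-0.3, 0.8, -0.6]
gripper_width: 0.0532
```

play_rows:
  rows:
    - [[97,0,0,0,0],[97,0,0,0,0],[97,0,-1,0,0],[97,0,-2,0,0],[97,0,-2.5,0,0],[95,0,0,0,0],[94,0,0,0,0],[94,0,0,0,0]]

```text
time: 10.55
tool_pos: [0.4905, 0.148, 0.0687]
ee_rot: [-90.0, 0.1, 0.5]
ft_force: [-0.2, 0.2, -0.6]
gripper_width: 0.0536
```

```bash
python3 tilt.py
```

```text
(268, 235, 106, 72) [[357, 235], [373, 251], [373, 306], [270, 306], [267, 253], [285, 235]] 0.053964794529071526 [ 0.27  0.87 -0.21]
```

```bash
cat > look.py <<'E'
import sys
from h import *
w=bot.snapshot("wrist");s=bot.snapshot("side");x,y=int(sys.argv[2]),int(sys.argv[3])
a=cv2.resize(s["image"][y-40:y+40,x-50:x+50],(500,400),interpolation=cv2.INTER_CUBIC);b=w["image"][130:350,200:440]
o=np.zeros((400,740,3),np.uint8);o[:,:500]=a;o[:220,500:]=b;cv2.imwrite(f"pics/{sys.argv[1]}.png",o)
E
python3 look.py g3 275 170
```

```text
(no output)
```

View pics/g3.png

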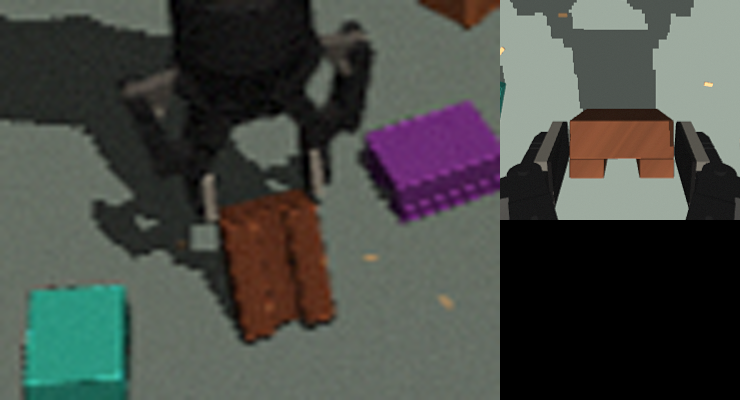

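The block has swung to vertical: in the side crop the slot runs down from (290,200) to (300,320), facing -y, and the wrist crop shows the B end face up with the slot cut at (620,168). I'll tighten and lift.

play_rows:
  rows:
    - [[110,0,0,0,0],[110,0,0,0,0],[110,0,0,0,0],[110,0,-3,0,0],[110,0,-5,0,0],[110,0,-3,0,0],[110,0,0,0,0],[110,0,0,0,0]]

```text
time: 11.7
tool_pos: [0.4905, 0.1476, 0.1786]
ee_rot: [-90.0, 0.0, 0.5]
ft_force: [0.1, -0.5, -0.5]
gripper_width: 0.0487
```

```bash
python3 tilt.py;python3 - <<'E'
from jig import *
# refine fences from w1: bed frame
s,st=pickle.load(open("w1.pkl","rb"));im=s["image"]
h,sa,v=cv2.split(cv2.cvtColor(im,cv2.COLOR_BGR2HSV));m=((sa<45)&(v>165));m[:75]=0;m[225:]=0;m[:,:255]=0;m[:,400:]=0
ys,xs=np.nonzero(m);W=cast(np.c_[xs,ys],.028,s,st)
t=np.radians(-95.95);J=np.array([[np.cos(t),np.sin(t)],[-np.sin(t),np.cos(t)]])
q=(W-[.554,-.1633])@J.T*1000
L=q[q[:,0]<25];S=q[q[:,1]<20]
for n,a in(("long y",L[:,1]),("long x",L[:,0]),("short x",S[:,0]),("short y",S[:,1]),("allx",q[:,0]),("ally",q[:,1])):print(n,np.percentile(a,[0,1,3,50,97,99,100]).round(1))
E
```

```text
(291, 196, 62, 52) [[345, 196], [352, 217], [351, 247], [291, 246], [291, 214], [297, 196]] 0.04870544310318908 [-0.35  1.02 -0.19]
long y [45.8 46.  46.4 54.5 62.6 62.9 63.4]
long x [-67.3 -66.4 -64.6 -20.2  22.2  24.   24.9]
short x [60.1 60.3 60.6 68.6 76.7 77.1 77.2]
short y [-38.6 -38.  -36.9  -7.4  18.3  19.4  19.9]
allx [-67.3 -65.4 -61.8  29.4  75.9  76.8  77.2]
ally [-38.6 -36.1 -31.5  49.5  62.4  62.9  63.4]
```

```bash
python3 - <<'E'
from h import *
st=bot.state();w=bot.snapshot("wrist")
print((cast([[291,246],[351,247],[352,217],[291,214],[345,196],[297,196]],.072,w,st)*1000).round(1).tolist(),(cast([[345,196],[297,196]],0,w,st)*1000).round(1).tolist())
E
python3 look.py g4 275 170
```

```text
[[464.6, 106.2], [517.7, 105.8], [517.4, 134.1], [465.2, 136.3], [510.8, 152.8], [470.6, 152.4]] [[516.7, 131.3], [464.7, 130.8]]
```

View pics/g4.png

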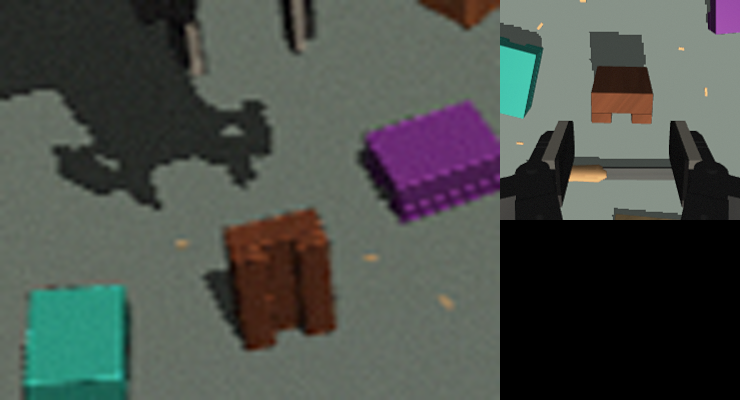

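The block stands upright, slot facing -y. Its top casts to 53 x 29 mm at z = 72 mm, centred at (0.491, 0.120). Now I'll topple it toward +y by pushing its slot side with the shut fingers.

play_rows:
  rows:
    - [[255,0,0,-3.6,0],[255,0,0,-3.8,0],[255,0,0,0,0],[255,0,6,0,0],[255,0,6,0,0],[255,0,0,0,0],[255,0,0,1,0],[255,0,0,1,0]]

```text
time: 12.9
tool_pos: [0.4925, 0.0956, 0.0614]
ee_rot: [-89.9, -0.2, 0.5]
ft_force: [0.3, 0.1, 0.7]
gripper_width: -0.0
```

play_rows:
  rows:
    - [[255,0,0,0.8,0],[255,0,0,0.8,0],[255,0,0,0.8,0],[255,0,0,0.8,0],[255,0,0,0.8,0],[255,0,0,0.8,0],[255,0,0,0,0],[255,0,0,0,0]]

```text
time: 13.9
tool_pos: [0.4908, 0.1419, 0.0592]
ee_rot: [-90.0, 0.0, 0.5]
ft_force: [-0.2, 0.3, 0.6]
gripper_width: -0.0002
```

play_rows:
  rows:
    - [[0,0,-6,-2,0],[0,0,-6,-2,0],[0,0,-6,0,0],[0,0,0,0,0],[0,0,0,0,0]]

```text
time: 14.52
tool_pos: [0.4909, 0.1017, 0.2376]
ee_rot: [-90.0, -0.0, 0.4]
ft_force: [0.3, 0.5, -0.2]
gripper_width: 0.0851
```

```bash
python3 - <<'E'
from h import *
st=bot.state();w=bot.snapshot("wrist");im=w["image"];cv2.imwrite("pics/w3.png",im[0:260,160:480])
h,sa,v=cv2.split(cv2.cvtColor(im,cv2.COLOR_BGR2HSV))
m=((h<14)|(h>174))&(sa>70)&(v>15);m[:,:230]=0;m[:,410:]=0;m[230:]=0
for c in blobs(m,300):
  q=cv2.approxPolyN(c,4).reshape(-1,2);print(cv2.contourArea(c),q.tolist(),(cast(q,.03,w,st)*1000).round(1).tolist())
E
```

```text
3255.0 [[348, 78], [345, 146], [297, 145], [297, 77]] [[519.1, 206.1], [518.2, 135.2], [464.4, 135.8], [465.5, 206.6]]
```

View pics/w3.png

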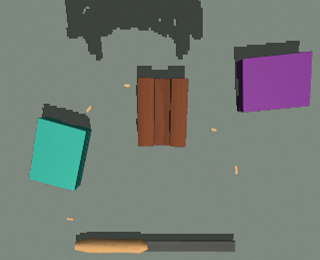

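The block is now slot up: the wrist crop shows the slot at (162,112), and the top casts to 464–519 x 135–206 mm. Next I'll grip it across its middle, with the pads high enough to clear the fence.

play_rows:
  rows:
    - [[0,0.1,2,3.4,1],[0,0,4,3.5,0],[0,0,6,0,0],[0,0,6,0,0],[0,0,3.2,0,0],[0,0,1.2,0,0],[0,0,0,0,0],[80,0,0,0,0]]

```text
time: 15.58
tool_pos: [0.4927, 0.1718, 0.0148]
ee_rot: [-90.0, -0.1, -0.5]
ft_force: [-0.8, 0.1, 0.7]
gripper_width: 0.0699
```

play_rows:
  rows:
    - [[100,0,0,0,0],[115,0,0,0,0],[115,0,0,0,0],[115,0,0,0,0],[115,0,-2,0,0],[115,0,-4,0,0],[115,0,0,0,0],[115,0,0,0,0]]

```text
time: 16.58
tool_pos: [0.4925, 0.1711, 0.0743]
ee_rot: [-90.0, -0.1, -0.6]
ft_force: [0.8, -0.9, -0.4]
gripper_width: 0.0526
```

```bash
python3 - <<'E'
from h import *
st=bot.state();w=bot.snapshot("wrist");im=w["image"]
h,sa,v=cv2.split(cv2.cvtColor(im,cv2.COLOR_BGR2HSV))
m=((h<14)|(h>174))&(sa>70)&(v>15);m[:,:230]=0;m[:,410:]=0
z=st["tool_pos"][2]+.016
for c in blobs(m,300):
  q=cv2.approxPolyN(c,4).reshape(-1,2);print(cv2.contourArea(c),q.tolist(),((cast(q,z,w,st)-st["tool_pos"][:2])*1000).round(1).tolist(),st["tool_pos"],st["ee_rot"])
cv2.imwrite("pics/w4.png",im)
E
```

```text
16077.5 [[383, 192], [374, 341], [267, 341], [260, 192]] [[27.4, 43.2], [27.0, -34.3], [-26.6, -33.8], [-24.6, 43.6]] [0.49253632 0.17111765 0.07428769] [-8.99876151e+01 -6.80643128e-02 -5.57075347e-01]
```

play_rows:
  rows:
    - [[115,0,-4,-2,0],[115,0.8,-2.6,-4,0],[115,1,0,-5,0],[115,1,0,-5,0],[115,1,0,-5,0],[115,1,0,-5,0],[115,1,0,-5,0],[115,1,0,-3.8,0]]

```text
time: 17.62
tool_pos: [0.5566, -0.1794, 0.1385]
ee_rot: [-90.0, 0.1, -0.6]
ft_force: [0.3, 0.8, -1.7]
gripper_width: 0.0524
```

play_rows:
  rows:
    - [[115,0.2,0,0,2.7],[115,0,3,0,2.7],[115,0,3,0,0],[115,0,0,0,0],[115,0,0,0,0]]

```text
time: 18.25
tool_pos: [0.5595, -0.176, 0.0803]
ee_rot: [-90.0, 0.0, -5.8]
ft_force: [-0.4, 0.2, -1.0]
gripper_width: 0.0525
```

```bash
python3 - <<'E'
from h import *
st=bot.state();print(st["tool_pos"],st["ee_rot"],st["ft_force"])
w=bot.snapshot("wrist");a=w["image"];cv2.imwrite("pics/w5.png",a)
E
```

```text
[ 0.55948861 -0.17601225  0.08027428] [-8.99794641e+01  2.87846881e-03 -5.84718357e+00] [-0.38184902  0.23465416 -0.98852566]
```

View pics/w5.png

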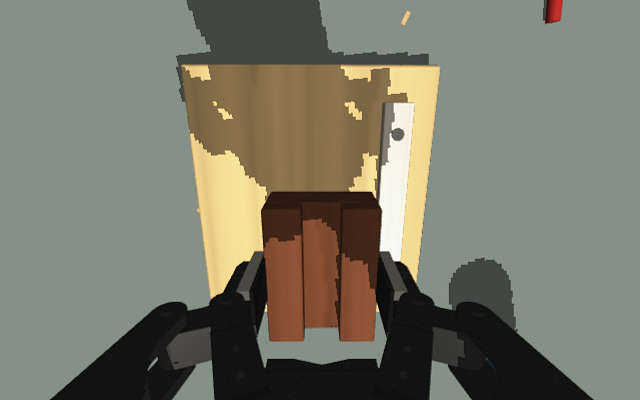

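The held block (corners 262,205 to 377,341) is parallel to the long fence, whose inner edge is at x≈380, and sits just short of it. Lowering to the bed.

play_rows:
  rows:
    - [[115,0,2,0,0],[115,0,2,0,0],[115,0,0.5,0,0],[115,0,0.2,0,0],[115,0,0,0,0],[115,0,0,0,0]]

```text
time: 19.05
tool_pos: [0.5596, -0.1771, 0.0335]
ee_rot: [-90.0, -0.1, -5.9]
ft_force: [-0.5, 0.4, 3.0]
gripper_width: 0.052
```

play_rows:
  rows:
    - [[115,0,0.1,0,0],[115,0,0,0,0],[115,0,0,0,0],[115,0,0,0,0]]

```text
time: 19.55
tool_pos: [0.5595, -0.1771, 0.0335]
ee_rot: [-90.1, -0.1, -5.9]
ft_force: [-3.7, 0.2, 15.0]
gripper_width: 0.0528
```

play_rows:
  rows:
    - [[115,0.2,-0.08,0,0],[115,0.2,0,0,0],[115,0.2,0,0,0],[115,0.2,0,0,0],[115,0.1,0,0,0],[115,0,0,0,0],[115,0,0,0,0]]

```text
time: 20.42
tool_pos: [0.5683, -0.1781, 0.0335]
ee_rot: [-90.0, -0.0, -5.9]
ft_force: [-2.1, 0.2, 8.7]
gripper_width: 0.0524
```

play_rows:
  rows:
    - [[115,0.1,0,0,0],[115,0,0,0,0],[115,0,0,0,0]]

```text
time: 20.8
tool_pos: [0.5692, -0.1781, 0.0335]
ee_rot: [-90.0, -0.0, -5.9]
ft_force: [-2.3, -0.8, 11.6]
gripper_width: 0.0521
```

play_rows:
  rows:
    - [[115,0.1,-0.04,0,0],[115,0,0,0,0],[115,0,0,0,0]]

```text
time: 21.18
tool_pos: [0.5703, -0.1782, 0.0335]
ee_rot: [-90.0, -0.0, -5.9]
ft_force: [-2.5, -0.3, 6.7]
gripper_width: 0.0519
```

play_rows:
  rows:
    - [[115,0.1,0,0,0],[115,0,0,0,0],[115,0,0,0,0]]

```text
time: 21.55
tool_pos: [0.5703, -0.1782, 0.0335]
ee_rot: [-90.0, 0.1, -5.9]
ft_force: [-4.9, 0.6, 10.4]
gripper_width: 0.0525
```

play_rows:
  rows:
    - [[115,0,0,-0.3,0],[115,0,0,-0.3,0],[115,0,0,-0.2,0],[115,0,0,0,0],[115,0,0,0,0]]

```text
time: 22.18
tool_pos: [0.5696, -0.1848, 0.0335]
ee_rot: [-89.9, 0.1, -5.9]
ft_force: [-5.9, 4.8, 11.0]
gripper_width: 0.0525
```

play_rows:
  rows:
    - [[115,0,0,-0.15,0],[115,0,0,0,0],[115,0,0,0,0]]

```text
time: 22.55
tool_pos: [0.5695, -0.1862, 0.0335]
ee_rot: [-89.9, 0.1, -5.9]
ft_force: [-5.5, 5.1, 10.6]
gripper_width: 0.0525
```

play_rows:
  rows:
    - [[115,0,0,-0.15,0],[115,0,0,0,0],[115,0,0,0,0]]

```text
time: 22.92
tool_pos: [0.5693, -0.1876, 0.0335]
ee_rot: [-89.9, 0.1, -5.9]
ft_force: [-5.5, 4.9, 10.6]
gripper_width: 0.0527
```

play_rows:
  rows:
    - [[115,0,0,-0.1,0],[115,0,0,0,0],[115,0,0,0,0]]

```text
time: 23.3
tool_pos: [0.5693, -0.1881, 0.0335]
ee_rot: [-89.9, 0.1, -5.8]
ft_force: [-5.1, 7.1, 11.0]
gripper_width: 0.0522
```

play_rows:
  rows:
    - [[115,0,0,-0.06,0],[115,0.06,0,0,0],[115,0,0,0,0],[115,0,0,0,0]]

```text
time: 23.8
tool_pos: [0.5693, -0.1881, 0.0335]
ee_rot: [-89.9, 0.1, -5.8]
ft_force: [-6.9, 8.2, 12.5]
gripper_width: 0.0523
```

play_rows:
  rows:
    - [[115,0.03,0,0,0],[115,0,0,0,0],[115,0,0,0,0]]

```text
time: 24.18
tool_pos: [0.5694, -0.1881, 0.0336]
ee_rot: [-89.9, 0.1, -5.8]
ft_force: [-8.0, 8.8, 12.9]
gripper_width: 0.0522
```

play_rows:
  rows:
    - [[115,0.06,0,-0.06,0],[115,0.06,0,-0.06,0],[115,0,0,0,0],[115,0,0,0,0],[115,0,0,0,0]]

```text
time: 24.8
tool_pos: [0.5693, -0.1881, 0.0335]
ee_rot: [-89.8, 0.3, -5.8]
ft_force: [-11.1, 13.0, 18.4]
gripper_width: 0.0524
```

```bash
python3 - <<'E'
from jig import *
st=bot.state();w=bot.snapshot("wrist");s=bot.snapshot("scene");d=bot.snapshot("side");im=w["image"]
print(st["tool_pos"],st["ee_rot"],st["ft_force"],st["gripper_width"])
o=np.zeros((400,760,3),np.uint8);o[:300,:360]=im[100:400,140:500]
o[:400,360:]=cv2.resize(d["image"][215:315,285:385],(400,400),interpolation=cv2.INTER_CUBIC);cv2.imwrite("pics/f1.png",o)
E
```

```text
[ 0.56931884 -0.18810712  0.03353615] [-89.82324435   0.25722208  -5.78475911] [-11.11512834  12.98226122  18.44435261] 0.05239534585745868
```

View pics/f1.png

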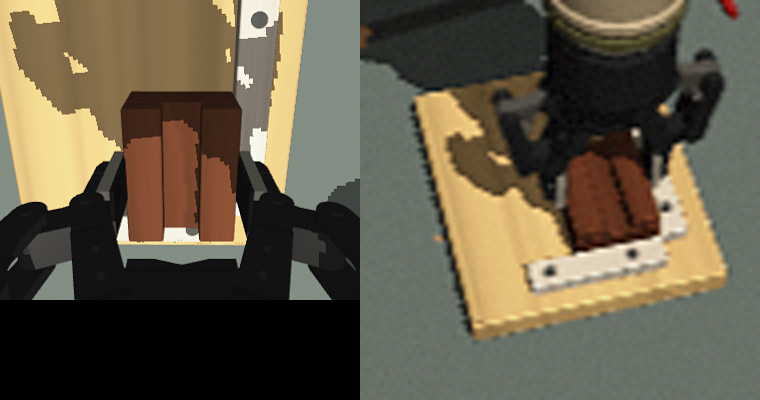

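The block sits home in the corner: in the side crop its end meets the short fence along (575,250)-(655,232), its long side meets the long fence, and the slot is up. I'll ease the downward load slightly and press a touch more to the long fence.

play_rows:
  rows:
    - [[115,0.05,-0.06,0,0],[115,0,0,0,0],[115,0,0,0,0],[115,0,0,0,0],[115,0,0,0,0],[115,0,0,0,0],[115,0,0,0,0],[115,0,0,0,0]]

```text
time: 25.95
tool_pos: [0.5694, -0.1881, 0.0336]
ee_rot: [-89.8, 0.3, -5.8]
ft_force: [-11.2, 12.6, 12.9]
gripper_width: 0.052
```

```bash
python3 - <<'E'
from h import *
for i in range(4):
    w=bot.snapshot("wrist");st=bot.state();print(st["time"],st["tool_pos"].round(4),st["ee_rot"].round(2),st["ft_force"].round(1),round(st["gripper_width"],4))
# block position: top face corners at z=.048 in corner frame
im=w["image"];h,sa,v=cv2.split(cv2.cvtColor(im,cv2.COLOR_BGR2HSV))
m=((h<14)|(h>174))&(sa>70)&(v>15);m[:,:230]=0;m[:,410:]=0
c=max(blobs(m),key=cv2.contourArea);q=cv2.approxPolyN(c,4).reshape(-1,2);W=cast(q,.048,w,st)
t=np.radians(-95.95);J=np.array([[np.cos(t),np.sin(t)],[-np.sin(t),np.cos(t)]])
print(q.tolist(),((W-[.593,-.2275])@J.T*1000).round(1).tolist())
E
```

```text
26.0 [ 0.5694 -0.1881  0.0336] [-89.81   0.31  -5.79] [-11.   12.9  12.5] 0.0524
26.05 [ 0.5694 -0.1881  0.0336] [-89.81   0.31  -5.79] [-11.2  12.2  13.2] 0.0523
26.1 [ 0.5694 -0.1882  0.0336] [-89.81   0.31  -5.79] [-11.1  12.8  12.7] 0.0526
26.15 [ 0.5694 -0.1882  0.0336] [-89.81   0.32  -5.79] [-12.2  13.1  12. ] 0.0522
[[383, 192], [374, 341], [267, 341], [260, 192]] [[-79.8, -0.3], [-1.5, 0.2], [-1.1, -54.0], [-79.5, -53.0]]
```

```bash
python3 -c "
from station import bot
print(bot.sign_off())"
```

```text
the job is handed in; nothing more can be done
None
```

The block is turned over, slot up, and pressed home in the jig corner with the fingers still holding it. I handed the job in at about 26 s of the 72 s allowed; the hand-in gave no verdict.

**How it was turned:**
1. I gripped the block by its -y end, lifted it, and loosened the grip so the other end could swing down.
2. The first try dropped it flat again, with no harm done. With a smaller pad overlap the second try left it standing on end.
3. I toppled it slot up with the shut fingers.
4. I gripped it across its middle, carried it to the bed, slid it to the long fence and then to the short one, and pressed.

**Last checks:**
- **Force:** the wrist force was steady at about 11 N toward the long fence, 13 N toward the short fence and 12–13 N down. Some of the sideways force may be bed friction (up to about 3 N), so each fence should carry about 8–10 N. I could not measure the fence forces directly.
- **Position:** the arm stayed put while I commanded it further toward each fence. From the wrist image, the long side lies within 0.3 mm of the long fence.
- **Short fence gap:** the near end reads 1.1–1.5 mm short of the short fence, within the 2 mm camera calibration.
- **Disagreement:** the same image puts the block's length at about 78 mm instead of 72. I took this to be the far end face showing below the top edge.
- **Alignment:** the tool yaw was -5.8°, against the jig's -5.95° as measured from the bed.
- **Other things on the bench:** I touched none that I know of, though I did not measure their positions again at the end.

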